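# Press the canisters shut, lowest to tallest

### The job

Close the three white storage canisters: with the fingertips, gently press the steel button in the middle of each lid fully down, first on the lowest canister, then the middle-sized one, and last the tallest. Do not lift, shove or tip the canisters, and leave the other things where they stand.

Things in the scene. Friction and masses are not known exactly. Their poses are not given: they have to be found in the camera images.
- canister_low: lowest of three round white storage canisters of one set, which differ only in height: 84 mm across, top of the wooden lid 80 mm above its foot; loose, 0.3 to 0.8 kg. Origin at the centre of its underside, z up.
- low_button_top (a point): centre of the top of the push button in the middle of the lowest canister's lid: flat round steel button 40 mm across, its top 14 mm above the lid (94 mm above the canister's foot) when up, 4 mm above the lid when fully down; the point moves with it
- low_button (a joint): travel of that button in m: 0 up, 0.010 fully down against its stop. It slides straight down against steady friction of about 3 N, has no spring and stays where it is left. The 50 mm dark collar round it sits on a soft gasket that gives a further 1 mm per 4 N of push and springs back.
- canister_middle: middle-sized of three round white storage canisters of one set, which differ only in height: 84 mm across, top of the wooden lid 110 mm above its foot; loose, 0.3 to 0.8 kg. Origin at the centre of its underside, z up.
- middle_button_top (a point): centre of the top of the push button in the middle of the middle-sized canister's lid: flat round steel button 40 mm across, its top 14 mm above the lid (124 mm above the canister's foot) when up, 4 mm above the lid when fully down; the point moves with it
- middle_button (a joint): travel of that button in m: 0 up, 0.010 fully down against its stop. It slides straight down against steady friction of about 3 N, has no spring and stays where it is left. The 50 mm dark collar round it sits on a soft gasket that gives a further 1 mm per 4 N of push and springs back.
- canister_tall: tallest of three round white storage canisters of one set, which differ only in height: 84 mm across, top of the wooden lid 140 mm above its foot; loose, 0.3 to 0.8 kg. Origin at the centre of its underside, z up.
- tall_button_top (a point): centre of the top of the push button in the middle of the tallest canister's lid: flat round steel button 40 mm across, its top 14 mm above the lid (154 mm above the canister's foot) when up, 4 mm above the lid when fully down; the point moves with it
- tall_button (a joint): travel of that button in m: 0 up, 0.010 fully down against its stop. It slides straight down against steady friction of about 3 N, has no spring and stays where it is left. The 50 mm dark collar round it sits on a soft gasket that gives a further 1 mm per 4 N of push and springs back.
- tin: Bystander, loose: upright food tin, 57 mm across, 72 mm high, standing among the canisters. Origin at the centre of its underside.
- egg_timer: Bystander, loose: round egg timer, 62 mm across, 46 mm high, standing among the canisters. Origin at the centre of its underside.
- clip_jar: Bystander, loose: clip-top glass jar, about 103 mm across, 164 mm high, at the right rear; no push button. Origin at the centre of its underside.
- spice_jar: Bystander, loose: small spice jar, 46 mm across, 106 mm high, at the right; no push button. Origin at the centre of its underside.
- onion: Bystander, loose: onion, about 84 mm across, left of the canisters. Origin at the centre of its underside.
There are look-alikes about, which are no part of the job. Leave any blue look-alike of the canister_middle alone.

How it is judged:
On the way, in this order (a step that is already met when the one before it is completed fails the run):
1. a finger has pressed the lowest canister's button down (over 7 of 10 mm), the later ones being still up (value of joint low_button above 0.007 m and contact force between the fingers and canister_low above 0.2 N and value of joint each of middle_button, tall_button below 0.003 m), for 0.02 s.
2. a finger has pressed the middle-sized canister's button down (over 7 of 10 mm), the later ones being still up (value of joint each of middle_button, low_button above 0.007 m and contact force between the fingers and canister_middle above 0.2 N and value of joint tall_button below 0.003 m), for 0.02 s.
3. a finger has pressed the tallest canister's button down (over 7 of 10 mm) (value of joint each of tall_button, low_button, middle_button above 0.007 m and contact force between the fingers and canister_tall above 0.2 N), for 0.02 s.
At the end, for the whole second after the job is handed in: all three buttons are down by more than 7 of their 10 mm; the canisters stand upright (within 0.1 rad) and at rest on the worktop, each within 30 mm of where it began; the other things are within 30 mm of where they began (value of joint each of low_button, middle_button, tall_button above 0.007 m and angle between each of canister_low, canister_middle, canister_tall's own z axis and vertical below 0.1 rad and height (world z) of each of canister_low, canister_middle, canister_tall below 0.01 m and distance of each of canister_low, canister_middle, canister_tall, tin, egg_timer, clip_jar, spice_jar, onion from where it was at the start of the episode below 0.03 m and linear speed of each of canister_low, canister_middle, canister_tall below 0.02 m/s); the robot touches nothing.
It fails at once if a canister is pressed hard (over 25 N) (contact force between the fingers and canister_low above 25 N or contact force between the fingers and canister_middle above 25 N or contact force between the fingers and canister_tall above 25 N).
It fails at once if a canister is lifted (10 mm) (height (world z) of any of canister_low, canister_middle, canister_tall above 0.01 m).
It fails at once if a canister is shoved (30 mm) or tipped (0.2 rad) (distance of any of canister_low, canister_middle, canister_tall from where it was at the start of the episode above 0.03 m or angle between any of canister_low, canister_middle, canister_tall's own z axis and vertical above 0.2 rad).
It fails at once if another thing is moved by over 30 mm (distance of any of tin, egg_timer, clip_jar, spice_jar, onion from where it was at the start of the episode above 0.03 m).
It also fails if it takes over 43 s, if anything falls off the work surface, if the arm or the gripper's body presses on something with over 40 N, if the wrist force passes 120 N, or if a joint passes its speed limit or range.

### The arm

A 7-joint arm with a two-finger parallel gripper is mounted at the origin on a cart in front of the work surface, level with it; the furniture and walls round the work are solid. World frame = base frame: x ahead of the robot, y to its left, z up, the work surface at z = 0. Lengths are in m, angles in rad, forces in N, time in s.
With the tool pointing down it reaches from about 0.4 to 0.85 m from the base axis. Payload 10.4 kg.
Tool frame: the origin (TCP) lies midway between the tips of the shut fingers; the grasp point (between the pads) lies 19 mm behind it; z points along the fingers, y is the line along which they close (so a half turn about z gives the same grasp; the last joint's range is limited). The gripper opens to 87 mm and grips with 3 to 60 N. Pads are 19 mm wide; open, the fingers measure 117 mm over their backs; the gripper's body (75 mm by 190 mm) begins 51 mm behind the grasp point.
Start: joints at [-1.372, 0.332, -0.065, 1.46, 0.022, 1.35, -0.088], TCP at [0.137, 0.61, 0.223] pointing down, gripper open.
Joint ranges: [-2.6, 2.6], [-0.5, 2.12], [-1.47, 1.34], [0.16, 2.42], [-1.27, 4.41], [0.06, 2.06], [-2.6, 2.6]. Speed limits (rad/s): [2.22, 2.22, 2.79, 2.79, 3.14, 3.14, 3.14].

### API

Orientations are given as a unit quaternion [x, y, z, w].
In Python, from bench import r gives the robot as it stands.
- The arm moves only by the tool apply_moves, never from a script. Its argument "steps" is a list of rows, each a list of 7 numbers: the turn, a rotation vector about the tool's x, y, z in rad, then the shift along the tool's x, y, z in mm, then the opening, from -1 (shut) to 1 (fully open). In form: [[ax, ay, az, x, y, z, claw], ...]. A call has 1 to 20 rows; each row is the pose to reach, as a shift and turn from the pose commanded when the call began, along the tool's axes at that moment; what a row does not reach only later rows make up. A row lasts 1/12 s, in which the tool goes at most 41.7 mm and 7.16 degrees, less where a joint would pass 70% of its speed; a pose out of reach is approached as far as the arm can. A call with a gripper value outside its range is refused whole. The fingers move at their own pace and stop on an object; "force" is the grip in N (left out, the last holds). Time passes only in rows, so rows that repeat a pose let the fingers close. It gives the time, the measured TCP pose, the force, the opening and the grip force at its end, in the units of the state.
- r.read_state(): the state, without advancing time (a new reading comes with each control period).
- r.camera(name): name is "scene" or "side" or "wrist"; returns a dict with "pixels" (400x640x3 uint8, red, green, blue), "z_map" (400x640 float32, m along the optical axis (not along the pixel's ray), 0 where there is no reading), "fovy" (degrees; the focal length in pixels is half the picture's height over the tangent of half this angle, whatever the lens; pixels are square), "cx", "cy" (the principal point, pixels), "k1" (the pictures are not rectified: a ray, as slopes to the right and down, at radius r is drawn at 1 + k1 r^2 times it, then the intrinsics apply), "position" and "orientation" of the camera in the world. Camera axes: x right, y down, z forward; pixel columns grow to the right and rows downward; lengths in m; the calibration is good to about 2 mm. A picture is of the moment at which its call begins.
- r.close_job(): hands the job in; it is judged then, once.
The state is a dict: "time": time; "joint_positions": joint angles; "joint_vel": joint speeds; "joint_torque": joint torques, N m; "ee_pos": TCP position; "eef_rot": TCP orientation; "ft_force": force on the tool from outside, world axes, zero at the start; "torque": the same for the moment, N m; "width": finger opening in m; "grip_force": force on a finger pad.
Only numpy, scipy, OpenCV 4.12 (cv2) and the standard library are available. Lean on these libraries where they do the work, as an engineer would, in place of code of your own. Each camera call takes 0.05 s, during which the arm holds its last target. There are 200 camera calls.

## Working session

There is one attempt and no reset: what is moved stays moved. The work goes in short steps, Python scripts to look and compute and a tool call to move; the robot and the scene stay as the last step left them, time stands still between calls to the robot, and variables do not carry over. Pictures are saved under pics/ and viewed, at most 10 in all, crops included, and the job is handed in when it is done.

Besides the shell and the picture viewer there is one more tool, called after "Call:" in YAML: its name, and indented under it one key for each argument. apply_moves: Moves the arm, as the interface text tells. Its arguments: {"type":"object","properties":{"steps":{"type":"array","items":{"type":"array","items":{"type":"number"}}},"force":{"type":"number"}},"required":["steps"]}

```bash
mkdir -p pics
cat > h.py <<'E'
import numpy as np, cv2
from scipy.spatial.transform import Rotation as R
from bench import r
def pts(c):
    h,w=c["z_map"].shape; f=h/2/np.tan(np.radians(c["fovy"])/2)
    K=np.array([[f,0,c["cx"]],[0,f,c["cy"]],[0,0,1]])
    u,v=np.meshgrid(np.arange(w),np.arange(h))
    p=np.stack([u,v],-1).reshape(-1,1,2).astype(np.float64)
    s=cv2.undistortPoints(p,K,np.array([c["k1"],0,0,0.])).reshape(h,w,2)
    z=c["z_map"][...,None]
    P=np.concatenate([s*z,z],-1)
    return P@R.from_quat(c["orientation"]).as_matrix().T+c["position"]
def save(n,img): cv2.imwrite(f"pics/{n}.png",img[...,::-1])
E
python3 - <<'E'
from h import *
for n in("scene","side"):
    c=r.camera(n); save(n,c["pixels"]); P=pts(c); np.save(n,P); print(n,c["position"],c["fovy"],c["k1"])
print(r.read_state())
E
```

```text
scene [ 0.48616293 -1.11612606  0.86885126] 45.4030912477684 -0.14388649028438322
side [-0.35721593 -0.13184445  1.13423477] 47.80443719342627 -0.06552165976317782
{'time': 0.1, 'joint_positions': array([-1.37161753,  0.33279216, -0.06470309,  1.46083898,  0.02159332,
        1.34992927, -0.08846187]), 'joint_vel': array([ 0.00116284, -0.00216106, -0.00045582, -0.00169728,  0.00025397,
        0.00109426, -0.00010144]), 'joint_torque': array([ 1.64416335e-03, -6.24542642e+01,  2.47579190e-02, -3.90708911e+01,
       -6.13744673e-02,  3.65411409e-02,  4.23989206e-05]), 'ee_pos': array([0.13740133, 0.6093518 , 0.22185259]), 'eef_rot': array([ 1.10633228e-01,  9.93861099e-01, -6.34713312e-04, -4.50164648e-05]), 'ft_force': array([ 0.7767983 , -0.15668662,  0.06533246]), 'torque': array([-0.05967126,  0.04239293, -0.00704003]), 'grip_force': 0.0, 'width': 0.0871999235660092}
```

View pics/scene.png

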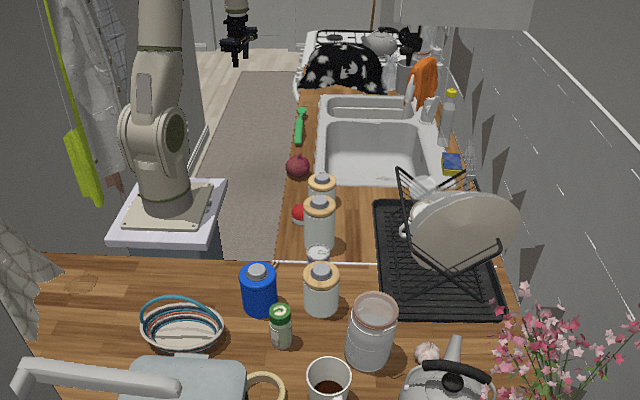

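View pics/side.png

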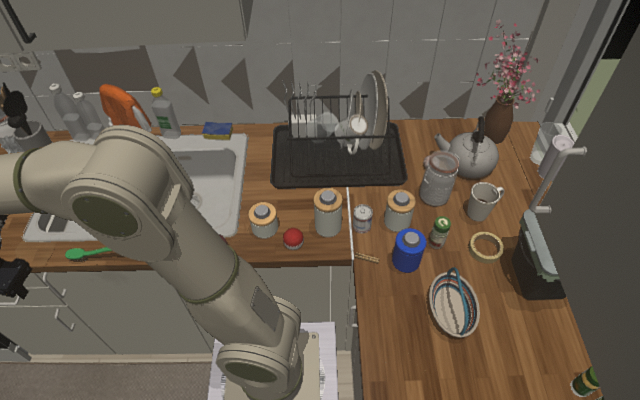

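The three white canisters in the side view have their buttons near (263,208), (328,194) and (400,197). The blue look-alike at (411,238) is to be left alone. The red timer is at (293,238) and the tin at (363,217). Next I'll measure heights and confirm in a crop.

Run:
```python
from h import *
im=cv2.imread("pics/side.png")
cv2.imwrite("pics/crop.png",cv2.resize(im[110:290,215:475],None,fx=3,fy=3,interpolation=cv2.INTER_CUBIC))
P=np.load("side.npy")
np.set_printoptions(precision=3,suppress=True)
for n,(u,v) in dict(a=(263,208),b=(328,194),c=(400,197),blue=(411,238),tin=(363,212),jar=(442,160),spice=(441,223),timer=(293,234),plate=(375,75),rack=(300,100)).items():
    print(n,P[v,u])
# button tops: disk fit using height bands
for n,(u,v) in dict(a=(263,208),b=(328,194),c=(400,197)).items():
    Q=P[v-22:v+22,u-22:u+22].reshape(-1,3); z=P[v,u,2]
    q=Q[abs(Q[:,2]-z)<.005]; c,rad=cv2.minEnclosingCircle(q[:,:2].astype(np.float32)); print(n,c,rad,len(q),q[:,2].mean())
    q=Q[abs(Q[:,2]-(z-.014))<.004]; print(cv2.minEnclosingCircle(q[:,:2].astype(np.float32)))
S=np.load("scene.npy")
for n,(u,v) in dict(low=(322,178),tall=(319,201),mid=(321,268),onion=(297,160)).items(): print(n,S[v,u])
```

```text
a [0.462 0.037 0.095]
b [ 0.46  -0.154  0.153]
c [ 0.467 -0.363  0.122]
blue [ 0.322 -0.373  0.125]
tin [ 0.458 -0.258  0.068]
jar [ 0.574 -0.499  0.161]
spice [ 0.381 -0.469  0.108]
timer [ 0.4   -0.049  0.047]
plate [ 0.859 -0.318  0.265]
rack [ 0.948 -0.069  0.103]
a (0.45967909693717957, 0.04076407477259636) 0.02130715548992157 104 0.093534527963295
((0.45788437128067017, 0.041764408349990845), 0.042775943875312805)
b (0.4570547044277191, -0.1517370194196701) 0.021312177181243896 121 0.15317574315897567
((0.45745718479156494, -0.15282629430294037), 0.0432698130607605)
c (0.4681996703147888, -0.3677038848400116) 0.020842744037508965 124 0.122973069066628
((0.4681015610694885, -0.36822637915611267), 0.04293035715818405)
low [0.464 0.029 0.094]
tall [ 0.461 -0.166  0.157]
mid [ 0.472 -0.369  0.126]
onion [0.38  0.177 0.061]
```

View pics/crop.png

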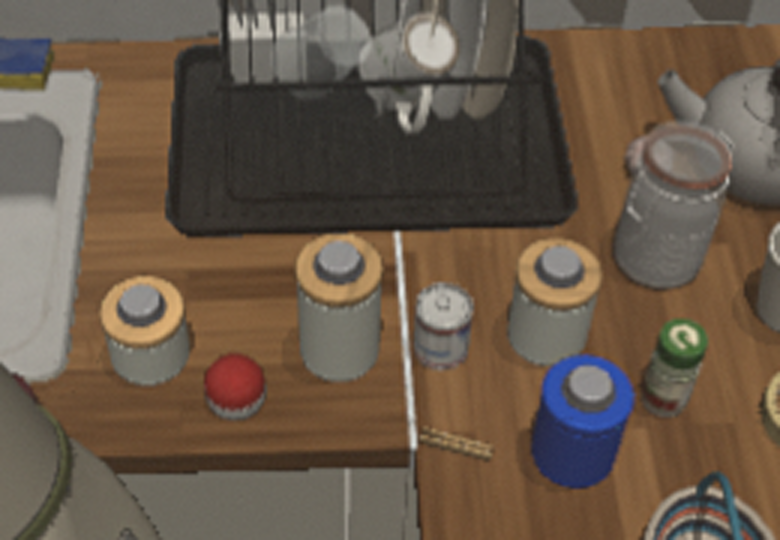

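The heights identify them: low at pixel (263,208) with its top at z≈0.094, middle at (400,197) with z≈0.123, and tall at (328,194) with z≈0.153. All three are white. The blue one at (411,238) is the look-alike. In the crop the buttons are at about (140,300), (560,265) and (340,258). I'll now move above the low one with the fingers shut.

Call:
apply_moves:
  steps:
    - [0,0,0,-11,-12,0,-1]
    - [0,0,0,-33,-36,0,-1]
    - [0,0,0,-57,-63,0,-1]
    - [0,0,0,-81,-89,0,-1]
    - [0,0,0,-105,-115,0,-1]
    - [0,0,0,-129,-142,0,-1]
    - [0,0,0,-153,-168,0,-1]
    - [0,0,0,-177,-195,0,-1]
    - [0,0,0,-201,-221,0,-1]
    - [0,0,0,-225,-247,0,-1]
    - [0,0,0,-249,-274,0,-1]
    - [0,0,0,-273,-300,0,-1]
    - [0,0,0,-297,-327,0,-1]
    - [0,0,0,-321,-353,0,-1]
    - [0,0,0,-345,-380,0,-1]
    - [0,0,0,-370,-407,0,-1]
    - [0,0,0,-394,-433,0,-1]
    - [0,0,0,-418,-460,0,-1]
    - [0,0,0,-434,-478,0,-1]
    - [0,0,0,-440,-484,0,-1]
  force: 10

```text
time: 1.77
ee_pos: [0.4613, 0.0369, 0.2225]
eef_rot: [0.113, 0.994, -0.0, 0.0]
ft_force: [0.4, 0.9, 0.5]
width: 0.0006
grip_force: 0.0
```

Call:
apply_moves:
  steps:
    - [0,0,0,0,0,20,-1]
    - [0,0,0,0,0,40,-1]
    - [0,0,0,0,0,60,-1]
    - [0,0,0,0,0,80,-1]
    - [0,0,0,0,0,90,-1]
    - [0,0,0,0,0,90,-1]
    - [0,0,0,0,0,90,-1]

```text
time: 2.35
ee_pos: [0.4601, 0.041, 0.1327]
eef_rot: [0.111, 0.994, -0.0, -0.0]
ft_force: [0.1, -0.6, -0.2]
width: 0.0007
grip_force: 0.0
```

Run:
```python
from h import *
c=r.camera("wrist"); s=r.read_state(); save("w1",c["pixels"])
P=pts(c); np.set_printoptions(precision=3,suppress=True)
print(s["ee_pos"],s["eef_rot"],s["ft_force"],s["joint_positions"])
m=(abs(P[...,2]-.094)<.004)&(np.hypot(P[...,0]-.46,P[...,1]-.041)<.04); q=P[m]
print(len(q)); 
if len(q):print(cv2.minEnclosingCircle(q[:,:2].astype(np.float32)),q.mean(0))
```

```text
[0.461 0.041 0.133] [0.111 0.994 0.    0.   ] [-0.602  0.953  0.027] [-0.751  0.031  0.58   2.014 -0.019  1.1    1.186]
2009
((0.4614117443561554, 0.04439399391412735), 0.01995171792805195) [0.456 0.046 0.093]
```

View pics/w1.png

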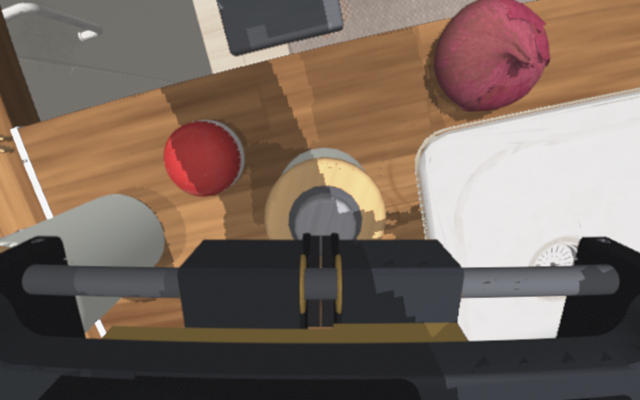

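The wrist view shows the low canister's button at about (325,220), right under the shut fingers at (320,240). I'll lower slowly.

Call:
apply_moves:
  steps:
    - [0,0,0,0,1,15,-1]
    - [0,0,0,0,1,28,-1]
    - [0,0,0,0,1,34,-1]
    - [0,0,0,0,1,37,-1]
    - [0,0,0,0,1,39,-1]
    - [0,0,0,0,1,41,-1]
    - [0,0,0,0,1,43,-1]
    - [0,0,0,0,1,45,-1]
    - [0,0,0,0,1,46,-1]
    - [0,0,0,0,1,47,-1]
    - [0,0,0,0,1,47,-1]

```text
time: 3.32
ee_pos: [0.4608, 0.0419, 0.0856]
eef_rot: [0.111, 0.994, 0.0, 0.0]
ft_force: [0.4, 0.1, 2.4]
width: 0.0005
grip_force: 1.3
```

Call:
apply_moves:
  steps:
    - [0,0,0,0,0,1,-1]
    - [0,0,0,0,0,2,-1]
    - [0,0,0,0,0,3,-1]
    - [0,0,0,0,0,4,-1]
    - [0,0,0,0,0,4,-1]
    - [0,0,0,0,0,4,-1]

```text
time: 3.82
ee_pos: [0.4608, 0.0419, 0.082]
eef_rot: [0.111, 0.994, 0.0, 0.0]
ft_force: [-1.1, 0.7, 10.3]
width: 0.0002
grip_force: 4.6
```

The force reached 10 N, so the low button is against its stop. Next I'll rise and go to the middle one.

Call:
apply_moves:
  steps:
    - [0,0,0,0,0,-5,-1]
    - [0,0,0,0,0,-20,-1]
    - [0,0,0,0,0,-50,-1]
    - [0,0,0,0,0,-85,-1]
    - [0,0,0,0,0,-120,-1]
    - [0,0,0,0,0,-140,-1]
    - [0,0,0,-4,-15,-140,-1]
    - [0,0,0,-12,-49,-140,-1]
    - [0,0,0,-20,-84,-140,-1]
    - [0,0,0,-29,-119,-140,-1]
    - [0,0,0,-37,-154,-140,-1]
    - [0,0,0,-46,-189,-140,-1]
    - [0,0,0,-54,-224,-140,-1]
    - [0,0,0,-63,-259,-140,-1]
    - [0,0,0,-71,-294,-140,-1]
    - [0,0,0,-80,-329,-140,-1]
    - [0,0,0,-88,-364,-140,-1]
    - [0,0,0,-94,-386,-140,-1]
    - [0,0,0,-97,-399,-140,-1]
    - [0,0,0,-97,-399,-140,-1]

```text
time: 5.48
ee_pos: [0.4655, -0.372, 0.2208]
eef_rot: [0.113, 0.994, -0.001, -0.001]
ft_force: [0.4, 0.1, 0.9]
width: 0.0002
grip_force: 0.0
```

Call:
apply_moves:
  steps:
    - [0,0,0,0,0,0,-1]
    - [0,0,0,0,0,20,-1]
    - [0,0,0,0,0,40,-1]
    - [0,0,0,0,0,55,-1]
    - [0,0,0,0,0,60,-1]
    - [0,0,0,0,0,60,-1]
    - [0,0,0,0,0,60,-1]

```text
time: 6.07
ee_pos: [0.4677, -0.3681, 0.1621]
eef_rot: [0.11, 0.994, 0.0, 0.0]
ft_force: [0.4, -0.6, 0.4]
width: 0.0004
grip_force: 0.0
```

Run:
```python
from h import *
c=r.camera("wrist"); s=r.read_state(); save("w2",c["pixels"])
P=pts(c); np.set_printoptions(precision=3,suppress=True)
print(s["ee_pos"],s["eef_rot"],s["ft_force"],s["joint_positions"])
m=(abs(P[...,2]-.124)<.004)&(np.hypot(P[...,0]-.468,P[...,1]+.368)<.04); q=P[m]
print(len(q),cv2.minEnclosingCircle(q[:,:2].astype(np.float32)),q.mean(0))
c=r.camera("side"); save("s2",c["pixels"]); P=pts(c)
v,u=np.mgrid[190:235,235:290].reshape(2,-1); Q=P[v,u]; Q=Q[np.hypot(Q[:,0]-.46,Q[:,1]-.042)<.015]; print(len(Q),np.median(Q[:,2]))
```

```text
[ 0.468 -0.369  0.163] [ 0.11   0.994 -0.     0.001] [-0.093 -0.274  0.793] [-0.125  0.419  0.918  1.662 -0.35   1.235  2.218]
1813 ((0.47096630930900574, -0.365580290555954), 0.01985974609851837) [ 0.464 -0.364  0.123]
0 nan
  return _methods._mean(a, axis=axis, dtype=dtype,
  ret = ret.dtype.type(ret / rcount)
```

View pics/w2.png

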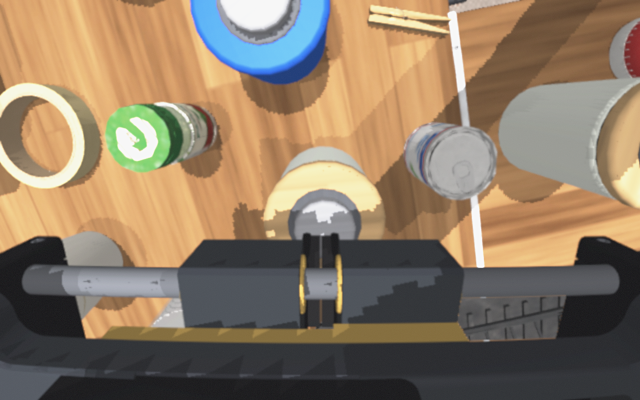

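The middle button is at about (325,220), just under the fingertips. I'll press it the same way.

Call:
apply_moves:
  steps:
    - [0,0,0,-1,1,15,-1]
    - [0,0,0,-1,1,28,-1]
    - [0,0,0,-1,1,34,-1]
    - [0,0,0,-1,1,37,-1]
    - [0,0,0,-1,1,39,-1]
    - [0,0,0,-1,1,41,-1]
    - [0,0,0,-1,1,43,-1]
    - [0,0,0,-1,1,45,-1]
    - [0,0,0,-1,1,46,-1]
    - [0,0,0,-1,1,47,-1]
    - [0,0,0,-1,1,48,-1]
    - [0,0,0,-1,1,48,-1]

```text
time: 7.17
ee_pos: [0.4686, -0.3681, 0.1135]
eef_rot: [0.111, 0.994, -0.0, 0.0]
ft_force: [-1.5, 1.5, 3.0]
width: 0.0008
grip_force: 1.9
```

Call:
apply_moves:
  steps:
    - [0,0,0,0,0,1,-1]
    - [0,0,0,0,0,2,-1]
    - [0,0,0,0,0,2.5,-1]
    - [0,0,0,0,0,2.5,-1]
    - [0,0,0,0,0,2.5,-1]

```text
time: 7.58
ee_pos: [0.4687, -0.3683, 0.1118]
eef_rot: [0.111, 0.994, 0.0, 0.0]
ft_force: [-2.3, 2.9, 9.7]
width: 0.0004
grip_force: 5.2
```

The middle button is at its stop (9.7 N). On to the tall one.

Call:
apply_moves:
  steps:
    - [0,0,0,0,0,-5,-1]
    - [0,0,0,0,0,-20,-1]
    - [0,0,0,0,0,-50,-1]
    - [0,0,0,0,0,-85,-1]
    - [0,0,0,0,0,-110,-1]
    - [0,0,0,4,15,-113,-1]
    - [0,0,0,12,44,-113,-1]
    - [0,0,0,21,76,-113,-1]
    - [0,0,0,30,108,-113,-1]
    - [0,0,0,39,140,-113,-1]
    - [0,0,0,48,172,-113,-1]
    - [0,0,0,55,197,-113,-1]
    - [0,0,0,58,208,-113,-1]
    - [0,0,0,58,208,-105,-1]
    - [0,0,0,58,208,-90,-1]
    - [0,0,0,58,208,-81,-1]
    - [0,0,0,58,208,-81,-1]
    - [0,0,0,58,208,-81,-1]

```text
time: 9.08
ee_pos: [0.4572, -0.1533, 0.1916]
eef_rot: [0.111, 0.994, -0.0, -0.001]
ft_force: [0.5, 0.3, 0.3]
width: 0.0004
grip_force: 0.0
```

Run:
```python
from h import *
c=r.camera("wrist"); s=r.read_state(); save("w3",c["pixels"])
P=pts(c); np.set_printoptions(precision=3,suppress=True)
print(s["ee_pos"],s["eef_rot"],s["ft_force"],s["joint_positions"])
m=(abs(P[...,2]-.154)<.004)&(np.hypot(P[...,0]-.458,P[...,1]+.152)<.04); q=P[m]
print(len(q),cv2.minEnclosingCircle(q[:,:2].astype(np.float32)),q.mean(0))
```

```text
[ 0.458 -0.153  0.192] [ 0.111  0.994 -0.    -0.   ] [-0.267  0.665 -0.412] [-0.635  0.008  0.883  1.905 -0.006  1.232  1.598]
1902 ((0.4594660997390747, -0.1504059135913849), 0.019900431856513023) [ 0.453 -0.149  0.153]
```

View pics/w3.png

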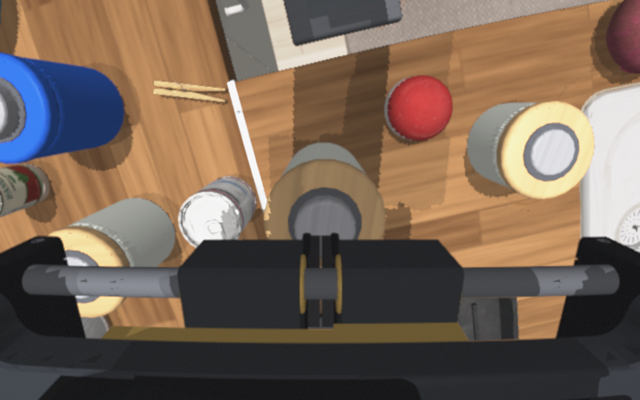

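The tall button is at about (325,220) under the fingers. The low canister's button at (552,150) is visibly down.

Call:
apply_moves:
  steps:
    - [0,0,0,0,1,15,-1]
    - [0,0,0,0,1,28,-1]
    - [0,0,0,0,1,34,-1]
    - [0,0,0,0,1,37,-1]
    - [0,0,0,0,1,39,-1]
    - [0,0,0,0,1,41,-1]
    - [0,0,0,0,1,43,-1]
    - [0,0,0,0,1,45,-1]
    - [0,0,0,0,1,46,-1]
    - [0,0,0,0,1,47,-1]
    - [0,0,0,0,1,48,-1]
    - [0,0,0,0,1,48,-1]

```text
time: 10.13
ee_pos: [0.458, -0.1516, 0.144]
eef_rot: [0.111, 0.994, -0.0, 0.0]
ft_force: [-1.5, -1.6, 2.5]
width: 0.0004
grip_force: 1.3
```

Call:
apply_moves:
  steps:
    - [0,0,0,0,0,1,-1]
    - [0,0,0,0,0,2,-1]
    - [0,0,0,0,0,2.5,-1]
    - [0,0,0,0,0,2.5,-1]
    - [0,0,0,0,0,2.5,-1]

```text
time: 10.55
ee_pos: [0.4582, -0.1516, 0.142]
eef_rot: [0.111, 0.994, 0.0, 0.0]
ft_force: [-4.0, -1.2, 9.2]
width: 0.0007
grip_force: 4.7
```

Call:
apply_moves:
  steps:
    - [0,0,0,0,0,-5,-1]
    - [0,0,0,0,0,-20,-1]
    - [0,0,0,0,0,-50,-1]
    - [0,0,0,0,0,-80,-1]
    - [0,0,0,0,10,-95,-1]
    - [0,0,0,2,35,-100,-1]
    - [0,0,0,5,70,-100,-1]
    - [0,0,0,10,105,-100,-1]
    - [0,0,0,20,140,-100,-1]
    - [0,0,0,30,175,-100,-1]
    - [0,0,0,45,210,-100,-1]
    - [0,0,0,60,240,-100,-1]
    - [0,0,0,75,270,-100,-1]
    - [0,0,0,90,300,-100,-1]
    - [0,0,0,105,330,-100,-1]
    - [0,0,0,120,360,-100,-1]
    - [0,0,0,135,390,-100,-1]
    - [0,0,0,150,415,-100,-1]
    - [0,0,0,155,425,-100,-1]
    - [0,0,0,155,425,-100,-1]

```text
time: 12.22
ee_pos: [0.3985, 0.3002, 0.241]
eef_rot: [0.108, 0.994, -0.0, -0.0]
ft_force: [0.4, -0.9, -0.2]
width: 0.0007
grip_force: 0.0
```

Run:
```python
from h import *
s=r.read_state(); print(s["ee_pos"],s["ft_force"])
for n in("side","scene"):
    P=pts(r.camera(n))
    for k,x,y,h in(("low",.460,.042,.08),("mid",.469,-.367,.11),("tall",.458,-.152,.14)):
        d=np.hypot(P[...,0]-x,P[...,1]-y); q=P[(d<.012)&(P[...,2]>h-.02)]; L=P[(d<.06)&(abs(P[...,2]-h)<.0025)]
        print(n,k,len(q),np.median(q[:,2]).round(4) if len(q) else "", cv2.minEnclosingCircle(L[:,:2].astype(np.float32)) if len(L) else "")
```

```text
[0.39853266 0.30024704 0.24102706] [ 0.38812998 -0.90625298 -0.22018441]
side low 0  
side mid 43 0.1141 ((0.46667373180389404, -0.367465615272522), 0.042641617357730865)
side tall 42 0.1436 ((0.45591041445732117, -0.152635857462883), 0.04176006838679314)
scene low 31 0.0834 ((0.46087363362312317, 0.040083616971969604), 0.04219390079379082)
scene mid 64 0.1126 ((0.4728919267654419, -0.3687688112258911), 0.04270738735795021)
scene tall 46 0.1435 ((0.4605329632759094, -0.1529134064912796), 0.04262696951627731)
```

All three buttons are 4 mm above their lids, and the canisters have not moved. Handing in.

```bash
python3 -c "
from bench import r
print(r.close_job())"
```

```text
the job is handed in; nothing more can be done
None
```

I pressed the low, middle and tall canister buttons fully down in that order, at about 10 N each, and handed the job in; camera depth showed all three down and the canisters within a few mm of where they began, but no verdict was returned.

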